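# Push a stuck adaptor sleeve out of a tube carrier

### The job

A plastic adaptor sleeve is stuck in the one open bore of the aluminium tube carrier (the other two bores are closed by flat plugs). Take the push rod from its rest, feel its way through the off-centre guide bush inside that bore without forcing it against the carrier, and press gently and steadily until the sleeve drops out underneath into the catch tray; then stand the rod back in its rest, fully home, and let go. Leave the plugs and everything else on the bench where they are.

Things in the scene. Friction and masses are not known exactly. Their poses are not given: they have to be found in the camera images.
- carrier: Aluminium tube carrier fixed to the bench: a block 70 (x) x 150 (y) x 50 mm (z), underside 55 mm and top 105 mm above the bench, on two end legs 12 mm thick. Origin on the bench under its centre, z up, y along its length. Three vertical through-bores 28 mm wide at x = 0, y = -45, 0, 45 mm. Over 40 N from the rod damages it: if the rod catches, stop, lift and feel for the hole.
- bore0 (a point): Centre of the 28 mm mouth of the bore at y = -45 mm of the carrier, on its top face (105 mm above the bench). In every bore a steel guide bush, its flat top 8 mm below the mouth and 12 mm thick, has a 15.2 mm hole that lies 4 mm off the bore's axis; its direction differs each time, is not reported, and the bush does not turn. The rod must go through that hole.
- bore1 (a point): Centre of the mouth of the middle bore, on the top face; made like bore0
- bore2 (a point): Centre of the mouth of the bore at y = +45 mm of the carrier, on its top face; made like bore0
- sleeve: The stuck white plastic sleeve, 26 mm outside diameter, 24 mm long, 10 mm hole, 20 g, upright in the one open bore (which one varies), below the bush, its top 21 to 23 mm below the carrier's top, nipped by two spring pads 60 to 68 mm above the bench. Origin at the centre of its lower end. Slides down against some 9 to 15 N; free once its top is 60 mm above the bench, then falls into the tray. Over 40 N cracks it.
- sleeve_mid (a point): Centre of the sleeve, 12 mm from either end
- rod: Push rod, about 180 g, standing upright in its rest: a steel shank 14 mm in diameter and 85 mm long with a 1.2 mm, 45 degree chamfer at the tip, and above it a black square head 26 x 26 mm and 36 mm tall (total 121 mm), its flats facing the rod's x and y. Origin at the centre of the tip's end face, z along the rod to its head.
- rod_tip (a point): Centre of the rod's lower end face
- rod_head (a point): Centre of the rod's head, 103 mm from the tip: grip it here across two opposite flats, from above, so that it leans as little as possible in the fingers
- rest: Grey rest block fixed to the bench, 60 x 60 x 50 mm, origin under its centre on the bench, with a vertical blind hole 18 mm wide and 42 mm deep at its centre (hole floor 8 mm above the bench). With the rod home the rod's tip is 8 mm, and the top of its head 129 mm, above the bench.
- rest_mouth (a point): Centre of the rest's hole at its top face, 50 mm above the bench
- reagent: Amber bottle, 66 mm in diameter, 130 mm tall, bystander; origin under its centre
- beaker: Glass beaker, 70 mm wide, 80 mm tall, bystander; origin under its centre
- slidebox: Closed blue box 90 x 120 x 30 mm, bystander; origin under its centre
- marker: Black marker pen 130 mm long, lying, bystander; origin under its middle
- dish: Glass dish 90 mm wide, 14 mm tall, bystander; origin under its centre
- pipette: White pipette 240 mm long, lying, bystander; origin under it near its middle
- tray (a point): Centre of the floor of the fixed white catch tray under the carrier, 4 mm above the bench: the tray is 130 mm (carrier's x) by 124 mm (y) outside, walls 4 mm thick and 24 mm high
- plugA: Flat grey blanking plug closing another bore: flange 34 mm in diameter and 8 mm thick on the carrier's top (its top is 113 mm above the bench), spigot 25 mm wide and 6 mm long below; origin at the lower end of the spigot. Leave it.
- plugB: The same as plugA, in the remaining bore. Leave it.
Things that resemble listed ones, but are neither listed nor needed, are in the scene too. Of the things shaped like the rod, the steel one is meant.

How it is judged:
By the outcome, as a careful person would: the job done as asked, in the order asked, and still so for the second after the job is handed in, with the robot touching nothing.
It also fails if it takes over 67 s, if anything falls off the work surface, if the arm or the gripper's body presses on something with over 40 N, if the wrist force passes 120 N, or if a joint passes its speed limit or range.

### The arm

A 6-joint arm with a two-finger parallel gripper is mounted at the origin on the work surface. World frame = base frame: x ahead of the robot, y to its left, z up, the work surface at z = 0. Lengths are in m, angles in rad, forces in N, time in s.
With the tool pointing down it reaches from about 0.325 to 0.875 m from the base axis. Payload 4.4 kg.
Tool frame: the origin (TCP) lies at the very end of the fingers, on their centre line; the grasp point (between the pads) lies 19 mm behind it; x points along the fingers, y is the direction in which the jaws open and shut, and the axes are right-handed (so a half turn about x gives the same grasp; the last joint's range is limited). The gripper opens to 85 mm and grips with 20 to 120 N. Pads are 22 mm wide; open, the fingers measure 114 mm over their backs; the gripper's body (76 mm by 85 mm) begins 54 mm behind the grasp point. The pads swing forward as they close: fully open they stand 13 mm farther back than shut.
Start: joints at [-1.401, 0.207, 1.542, -0, 1.393, -0.15], TCP at [0.181, -0.546, 0.206] pointing down, gripper open.
Joint ranges: [-2.73, 2.73], [-0.86, 2.22], [0.23, 2.46], [-1.11, 4.25], [0.08, 2.63], [-2.82, 2.82]. Speed limits (rad/s): [2.79, 2.79, 3.14, 3.14, 3.14, 3.14].

### API

Orientations are given as a unit quaternion [x, y, z, w].
In Python, from plant import r gives the robot as it stands. The module is installed in compiled form; this text tells all that it offers.
- The arm moves only by the shell command python3 -m handwheel 'ROWS' [FORCE]. ROWS is JSON, a list of rows, each a list of 7 numbers: the shift along the world's x, y, z in mm, then the turn, a rotation vector about the world's x, y, z in rad, then the closure in counts, from 0 (fully open) to 255 (shut). In form: [[tx, ty, tz, ax, ay, az, gripper], ...]. A call has 1 to 5 rows; each row is the pose to reach, as a shift and turn from the pose measured when the call began; what a row does not reach only later rows make up. A row lasts 1/12 s, in which the tool goes at most 41.7 mm and 7.16 degrees, less where a joint would pass 70% of its speed; a pose out of reach is approached as far as the arm can. A call with a gripper value outside its range is refused whole. The fingers move at their own pace and stop on an object; FORCE is the grip in N (left out, the last holds). Time passes only in rows, so rows that repeat a pose let the fingers close. It gives the time, the measured TCP pose, the force and the opening at its end, in the units of the state.
- r.observe(): the state, without advancing time (a new reading comes with each control period).
- r.snapshot(name): name is "side" or "top" or "wrist"; returns a dict with "image" (420x560x3 uint8, blue, green, red), "range_z" (420x560 float32, m along the optical axis (not along the pixel's ray), 0 where there is no reading), "mtx" (3x3 intrinsics, pixels), "xyz" and "orientation" of the camera in the world; the wrist camera has in their place "hand_eye" (4x4, takes a point from camera to tool coordinates, whose origin is the TCP and whose axes are the tool frame's). Camera axes: x right, y up, looking along -z (the intrinsics and any distortion apply to the point x, -y, -z); pixel columns grow to the right and rows downward; lengths in m; the calibration is good to about 2 mm. The wrist camera is an equidistant fisheye: a pixel r from the principal point sees the ray r / f radians off the axis. A picture is of the moment at which its call begins: read the wrist's pose just before it.
- r.sign_off(): hands the job in, once; it reports no verdict.
The state is a dict: "clock": time; "joints": joint angles; "dq": joint speeds; "tau": joint torques, N m; "position": TCP position; "tcp_rot": TCP orientation; "force": force on the tool from outside, world axes, zero at the start; "moment": the same for the moment, N m; "finger_gap": finger opening in m.
Only numpy, scipy, OpenCV 4.12 (cv2) and the standard library are available. Lean on these libraries where they do the work, as an engineer would, in place of code of your own. Each camera call takes 0.05 s, during which the arm holds its last target.

## Working session

There is one attempt and no reset: what is moved stays moved. The work goes in short steps, Python scripts to look and compute and a shell command to move; the robot and the scene stay as the last step left them, time stands still between calls to the robot, and variables do not carry over. Pictures are saved under pics/ and viewed, and the job is handed in when it is done.

```bash
mkdir -p pics; ls; cat > h.py <<'E'
import numpy as np, cv2
from scipy.spatial.transform import Rotation as R
from plant import r
def pix2world(s,u,v,z=None,st=None):
    K=s["mtx"]; 
    pass
def cloud(s):
    K=np.array(s["mtx"]);Z=s["range_z"];h,w=Z.shape
    u,v=np.meshgrid(np.arange(w),np.arange(h))
    P=np.stack([(u-K[0,2])/K[0,0]*Z,-(v-K[1,2])/K[1,1]*Z,-Z],-1)
    return P@R.from_quat(s["orientation"]).as_matrix().T+np.array(s["xyz"])
E
python3 - <<'E'
from h import *
print(r.observe())
for n in ["top","side"]:
    s=r.snapshot(n); print({k:(v if k not in("image","range_z") else v.shape) for k,v in s.items()})
    cv2.imwrite(f"pics/{n}0.png",s["image"])
    import pickle; pickle.dump(s,open(f"{n}0.pkl","wb"))
E
```

```text
pics
{'clock': 0.0, 'joints': array([-1.40152066e+00,  2.07426035e-01,  1.54300805e+00,  7.62834253e-06,
        1.39351167e+00, -1.50485090e-01]), 'dq': array([ 0.00029843,  0.00066518,  0.0008754 ,  0.00116583, -0.00092878,
        0.00149549]), 'tau': array([-1.89249513e-04, -3.83027208e+01, -2.91602272e+01, -2.39944638e-04,
        1.04117460e-02, -1.14709573e-05]), 'position': array([ 0.18060137, -0.5450131 ,  0.20519677]), 'tcp_rot': array([-0.69808301, -0.11340286,  0.69809333, -0.11173899]), 'force': array([0.45538324, 0.57099724, 0.89667505]), 'moment': array([-0.0334629 ,  0.03443568,  0.00585152]), 'finger_gap': 0.08572409224955117}
{'image': (420, 560, 3), 'range_z': (420, 560), 'mtx': array([[524.64058265,   0.        , 272.07557993],
       [  0.        , 524.64058265, 208.66620659],
       [  0.        ,   0.        ,   1.        ]]), 'xyz': array([0.45892297, 0.09374932, 1.27829225]), 'orientation': array([ 0.02617878, -0.03207211, -0.70328766,  0.7096989 ])}
{'image': (420, 560, 3), 'range_z': (420, 560), 'mtx': array([[381.96653421,   0.        , 280.9256353 ],
       [  0.        , 381.96653421, 206.19584982],
       [  0.        ,   0.        ,   1.        ]]), 'xyz': array([0.38282046, 0.81478327, 0.7865818 ]), 'orientation': array([-0.05220008,  0.40825865,  0.90284283, -0.12439799])}
```

View pics/top0.png

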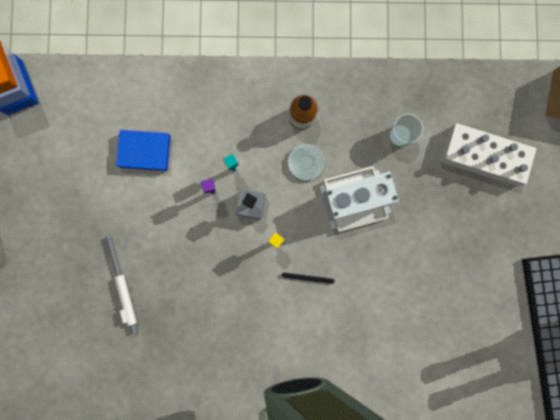

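View pics/side0.png

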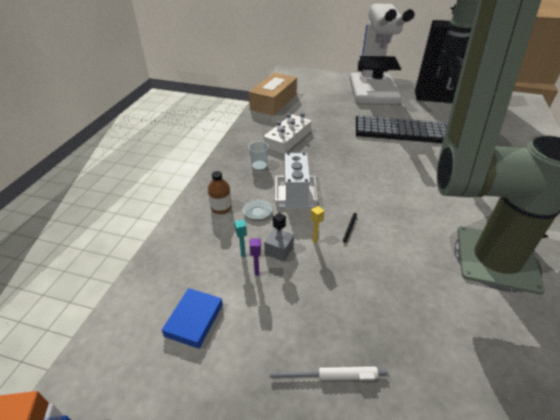

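Rod-shaped things in the top view: teal head (231,162), purple (208,186), yellow (276,240) and black (250,201). The black one stands in the grey block, so it should be the steel rod. The carrier is at (360,196), and the open bore looks like the one at (382,189). I'll confirm both in a crop.

```bash
python3 - <<'E'
from h import *; import pickle
t=pickle.load(open("top0.pkl","rb"));s=pickle.load(open("side0.pkl","rb"))
a=cv2.resize(t["image"][140:250,190:410],None,fx=3.6,fy=3.6,interpolation=cv2.INTER_CUBIC)
b=cv2.resize(s["image"][140:290,220:340],None,fx=3.9,fy=3.9,interpolation=cv2.INTER_CUBIC)
cv2.imwrite("pics/a1.png",a);cv2.imwrite("pics/b1.png",b)
P=cloud(t)
for u,v in [(250,201),(245,213),(382,189),(362,195),(343,201),(352,190),(300,260),(231,162),(208,186),(276,240)]:
    print(u,v,P[v,u].round(4))
# rod head top
m=(P[...,2]>.12)&(P[...,2]<.136); yy,xx=np.nonzero(m)
sel=(abs(xx-250)<15)&(abs(yy-201)<15)
print("head",sel.sum(),P[yy[sel],xx[sel]].mean(0))
c=np.array([xx[sel],yy[sel]]).T.astype(np.float32)
q=P[yy[sel],xx[sel],:2].astype(np.float32);print(cv2.minAreaRect(q*1000))
# rest top
m=(P[...,2]>.044)&(P[...,2]<.056);yy,xx=np.nonzero(m);sel=(abs(xx-250)<25)&(abs(yy-205)<25)
print("rest",sel.sum(),cv2.minAreaRect(P[yy[sel],xx[sel],:2].astype(np.float32)*1000))
m=(P[...,2]>.098)&(P[...,2]<.12);yy,xx=np.nonzero(m);sel=(abs(xx-361)<45)&(abs(yy-196)<35)
print("carrier",sel.sum(),cv2.minAreaRect(P[yy[sel],xx[sel],:2].astype(np.float32)*1000), np.median(P[yy[sel],xx[sel],2]))
E
```

```text
250 201 [0.5701 0.1332 0.1316]
245 213 [0.5497 0.1474 0.0491]
382 189 [ 0.6052 -0.1675  0.0848]
362 195 [ 0.5874 -0.1158  0.1167]
343 201 [ 0.5737 -0.0736  0.1147]
352 190 [ 0.5999 -0.0956  0.1038]
300 260 [ 0.4402  0.0147 -0.0005]
231 162 [0.6577 0.1768 0.1226]
208 186 [0.6036 0.227  0.1218]
276 240 [0.4853 0.0753 0.1239]
head 144 [0.57284464 0.13466898 0.12930822]
((573.2811889648438, 134.78433227539062), (26.257495880126953, 26.007938385009766), 62.032798767089844)
rest 484 ((573.4422607421875, 134.8045654296875), (59.688045501708984, 60.02688217163086), 79.46260070800781)
carrier 1997 ((589.9996948242188, -119.09810638427734), (70.34505462646484, 152.03807067871094), 15.922962188720703) 0.10616629828072455
```

View pics/a1.png

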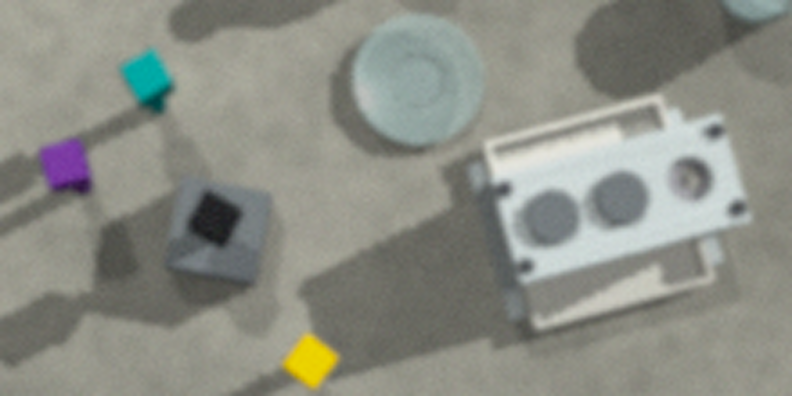

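View pics/b1.png

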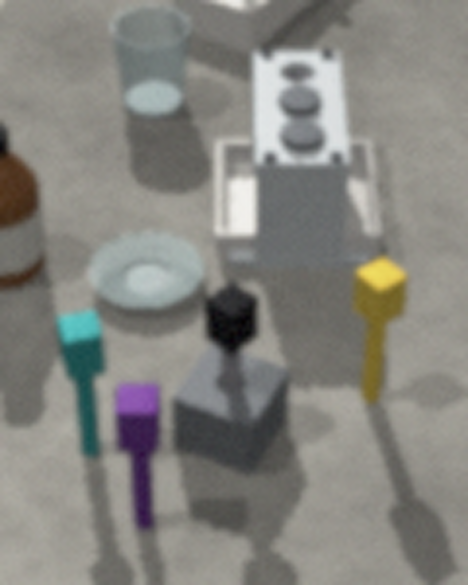

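The crops settle it. The steel shank with the black head stands in the grey rest at top-view pixel (250,201), and the teal, purple and yellow ones are single-coloured and stand free. The open bore is the right-most one at (382,189). Next I'll check the wrist camera geometry.

```bash
python3 - <<'E'
from h import *
st=r.observe(); s=r.snapshot("wrist")
print(s["mtx"],s["hand_eye"],[k for k in s]); M=R.from_quat(st["tcp_rot"]).as_matrix(); print(M.round(3))
cv2.imwrite("pics/w0.png",s["image"])
E
```

```text
[[325.1922621    0.         282.0267657 ]
 [  0.         325.1922621  206.63769743]
 [  0.           0.           1.        ]] [[-1.46367917e-03  2.66217735e-01 -9.63911809e-01 -1.67988196e-01]
 [ 9.99998192e-01 -7.80583173e-04 -1.73406072e-03  7.53765040e-04]
 [-1.21405106e-03 -9.63912604e-01 -2.66216111e-01 -6.78931561e-02]
 [ 0.00000000e+00  0.00000000e+00  0.00000000e+00  1.00000000e+00]] ['image', 'range_z', 'mtx', 'hand_eye']
[[-0.     0.314 -0.949]
 [ 0.002 -0.949 -0.314]
 [-1.    -0.002 -0.   ]]
```

View pics/w0.png

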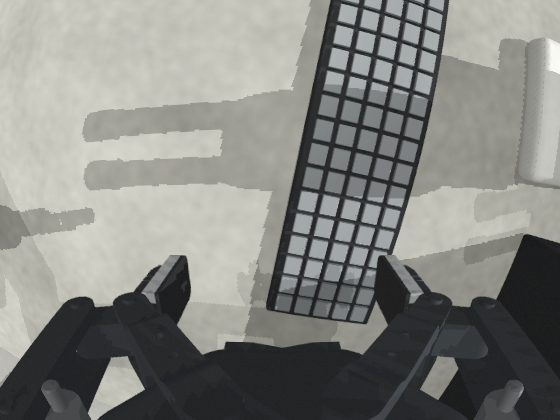

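The tool-down yaw needs +0.76 rad so the jaws line up with the head's flats. I'll go to a spot beside the open bore first and look straight down it with the wrist camera.

```bash
python3 -m handwheel '[[30,25,-2,0,0,0.06,0],[60,50,-4,0,0,0.12,0],[90,75,-6,0,0,0.18,0],[120,100,-8,0,0,0.24,0],[150,125,-10,0,0,0.30,0]]' && python3 -m handwheel '[[30,25,-2,0,0,0.06,0],[60,50,-4,0,0,0.12,0],[90,75,-6,0,0,0.18,0],[120,100,-8,0,0,0.24,0],[150,125,-10,0,0,0.30,0]]'; python3 - <<'E'
from h import *
st=r.observe(); M=R.from_quat(st["tcp_rot"]).as_matrix()
print(st["position"],np.degrees(np.arctan2(M[1,1],M[0,1])),M[:,0],st["clock"])
E
```

```text
clock: 0.57
position: [0.3315, -0.4187, 0.195]
tcp_rot: [-0.673, -0.217, 0.673, -0.216]
force: [0.8, -1.0, -0.1]
finger_gap: 0.0856
clock: 0.98
position: [0.4826, -0.292, 0.1847]
tcp_rot: [-0.632, -0.316, 0.633, -0.315]
force: [1.7, -1.0, -0.1]
finger_gap: 0.0856
[ 0.48256048 -0.29201178  0.18468139] -36.99630396291261 [-0.0019871   0.00193738 -0.99999615] 0.9833
```

```bash
python3 -m handwheel '[[30,24,-3,0,0,0.06,0],[60,48,-6,0,0,0.12,0],[87,70,-10,0,0,0.157,0],[87,70,-10,0,0,0.157,0]]'; cat >> h.py <<'E'
def wrist(name):
    st=r.observe(); s=r.snapshot("wrist"); cv2.imwrite(f"pics/{name}.png",s["image"])
    T=np.eye(4);T[:3,:3]=R.from_quat(st["tcp_rot"]).as_matrix();T[:3,3]=st["position"]
    s["T"]=T@s["hand_eye"]; return st,s
def wray(s,u,v):
    K=s["mtx"];x=(np.asarray(u,float)-K[0,2])/K[0,0];y=(np.asarray(v,float)-K[1,2])/K[1,1];th=np.hypot(x,y)
    k=np.where(th>1e-9,np.sin(th)/np.maximum(th,1e-9),1.)
    return np.stack([x*k,-y*k,-np.cos(th)],-1)@s["T"][:3,:3].T
def atz(s,u,v,z):
    d=wray(s,u,v);o=s["T"][:3,3];return o+d*((z-o[2])/d[...,2])[...,None]
def proj(s,p):
    K=s["mtx"];c=(np.asarray(p)-s["T"][:3,3])@s["T"][:3,:3];rh=np.hypot(c[...,0],c[...,1]);th=np.arctan2(rh,-c[...,2])
    return np.stack([K[0,2]+K[0,0]*th*c[...,0]/rh,K[1,2]-K[1,1]*th*c[...,1]/rh],-1)
def wcloud(s):
    h,w=s["range_z"].shape;u,v=np.meshgrid(np.arange(w),np.arange(h))
    d=wray(s,u,v);zc=-(d@s["T"][:3,:3])[...,2]
    return s["T"][:3,3]+d*(s["range_z"]/zc)[...,None]
E
python3 - <<'E'
from h import *; import pickle
st,s=wrist("w1"); pickle.dump(s,open("w1.pkl","wb"));print(st["position"],s["T"][:3,3],st["force"])
uv=proj(s,np.array([.6023,-.1624,.105]));print(uv)
u,v=uv.round().astype(int)
c=s["image"][max(0,v-60):v+60,u-80:u+80];cv2.imwrite("pics/w1c.png",cv2.resize(c,None,fx=5,fy=5,interpolation=cv2.INTER_CUBIC))
E
```

```text
clock: 1.32
position: [0.573, -0.2168, 0.1733]
tcp_rot: [0.605, 0.368, -0.604, 0.365]
force: [-0.8, 0.3, -0.2]
finger_gap: 0.0854
[ 0.57304361 -0.21683158  0.17326394] [ 0.60520722 -0.15846861  0.34148945] [-0.81025263  0.29865378 -0.23274579]
[281.73999523 126.47681304]
```

View pics/w1.png

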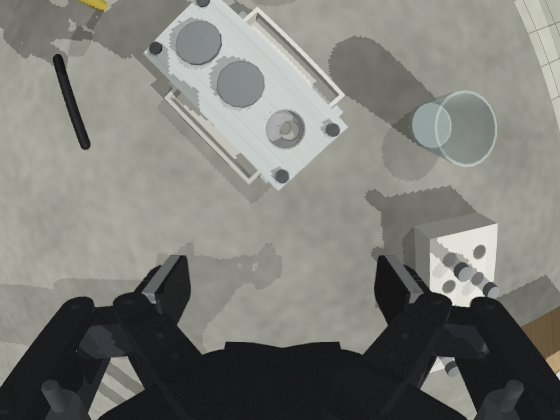

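View pics/w1c.png

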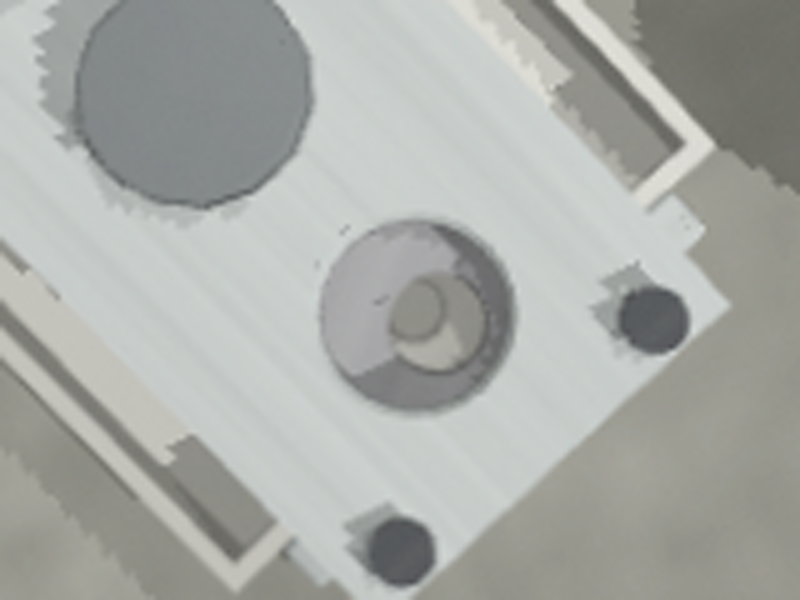

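The view down the bore is clear: the mouth is centred near crop (418,315), and the bush hole near (438,321), displaced to the right. I'll turn these into positions and overlay the predicted circles.

```bash
python3 - <<'E'
from h import *; import pickle
from scipy.optimize import minimize
s=pickle.load(open("w1.pkl","rb"))
f=lambda c,z: atz(s,(c[0]+.5)/5-.5+202,(c[1]+.5)/5-.5+66,z)
m=f((418,315),.105);h=f((438,321.5),.097)
print(m,h,(h-m)*1000,np.linalg.norm((h-m)[:2]), np.degrees(np.arctan2(*(h-m)[1::-1])))
P=wcloud(s);
u,v=282,90
for u,v in [(275,150),(310,110),(240,85),(200,40),(285,120),(273,133)]: print(u,v,P[v,u].round(4))
a=np.linspace(0,2*np.pi,200)
c=cv2.resize(s["image"][66:186,202:362],None,fx=5,fy=5,interpolation=cv2.INTER_CUBIC)
def circ(ctr,rad,z,col):
    p=np.stack([ctr[0]+rad*np.cos(a),ctr[1]+rad*np.sin(a),0*a+z],-1);q=proj(s,p);q=((q-[202,66]+.5)*5-.5).round().astype(np.int32)
    cv2.polylines(c,[q],True,col,1)
circ(m,.014,.105,(0,0,255));circ(h,.0076,.097,(0,200,0))
d=h-m;h2=m+d*.004/np.linalg.norm(d[:2])
circ(h2,.0076,.097,(255,0,0))
cv2.imwrite("pics/ov1.png",c)
E
```

```text
[ 0.60379802 -0.16492022  0.105     ] [ 0.60594703 -0.16737718  0.097     ] [ 2.14901419 -2.45696041 -8.        ] 0.0032641869515794776 -48.82498833764706
275 150 [ 0.5901 -0.1753  0.1062]
310 110 [ 0.6258 -0.161   0.1058]
240 85 [ 0.5905 -0.1226  0.1135]
200 40 [ 0.5809 -0.0783  0.1132]
285 120 [ 0.6066 -0.1593  0.0978]
273 133 [ 0.5942 -0.1638  0.0983]
```

View pics/ov1.png

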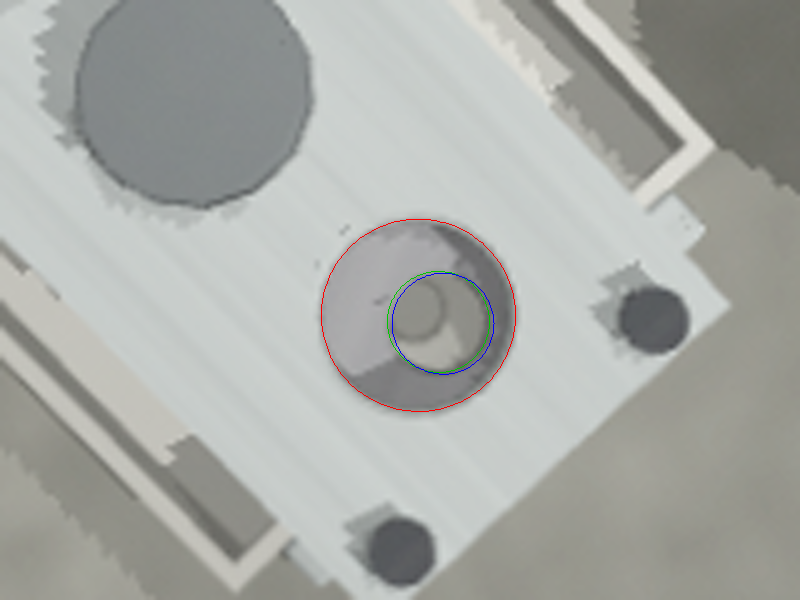

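The hole sits about 4 mm from the bore axis at roughly −47° in the world frame, which matches the stated 4 mm. The blue circle overlays it well. Now over to the rod for a close look.

```bash
python3 -m handwheel '[[-4,38,6,0,0,0,0],[-8,76,12,0,0,0,0],[-12,114,18,0,0,0,0],[-16,152,24,0,0,0,0],[-20,190,27,0,0,0,0]]' && python3 -m handwheel '[[-4,38,0,0,0,0,0],[-8,76,0,0,0,0,0],[-12,104,0,0,0,0,0],[-12,104,0,0,0,0,0]]'; python3 - <<'E'
from h import *; import pickle
st,s=wrist("w2"); pickle.dump(s,open("w2.pkl","wb"));print(st["position"],s["T"][:3,3])
M=R.from_quat(st["tcp_rot"]).as_matrix();print("yaw",np.degrees(np.arctan2(M[1,1],M[0,1])),M[:,0])
P=wcloud(s);z=P[...,2]
u,v=proj(s,np.array([.573,.135,.129])).round().astype(int);print(u,v)
def rect(lo,hi,w):
    m=np.zeros(z.shape,bool);m[max(0,v-w):v+w,u-w:u+w]=1;m&=(z>lo)&(z<hi)
    print(m.sum(),cv2.minAreaRect(P[m][:,:2].astype(np.float32)*1000),np.median(z[m]))
rect(.122,.136,40);rect(.044,.056,90)
c=s["image"][max(0,v-75):v+75,u-100:u+100];cv2.imwrite("pics/w2c.png",cv2.resize(c,None,fx=4,fy=4,interpolation=cv2.INTER_CUBIC));print(max(0,v-75),u-100)
E
```

```text
clock: 1.78
position: [0.5503, -0.0287, 0.2011]
tcp_rot: [-0.605, -0.366, 0.606, -0.364]
force: [0.4, -0.1, 0.3]
finger_gap: 0.0856
clock: 2.12
position: [0.5365, 0.0792, 0.2011]
tcp_rot: [-0.604, -0.368, 0.605, -0.364]
force: [-0.3, 0.0, 0.2]
finger_gap: 0.0852
[0.53654907 0.07915259 0.20105207] [0.56917371 0.13756275 0.36917397]
yaw -27.610785289504058 [-0.00399127  0.00440037 -0.99998235]
290 120
1194 ((574.7944946289062, 132.33619689941406), (25.392498016357422, 25.846054077148438), 62.14027786254883) 0.1293429854730727
2639 ((574.009033203125, 128.99098205566406), (191.70933532714844, 84.15791320800781), 48.689212799072266) 0.05048077709363863
45 190
```

View pics/w2c.png

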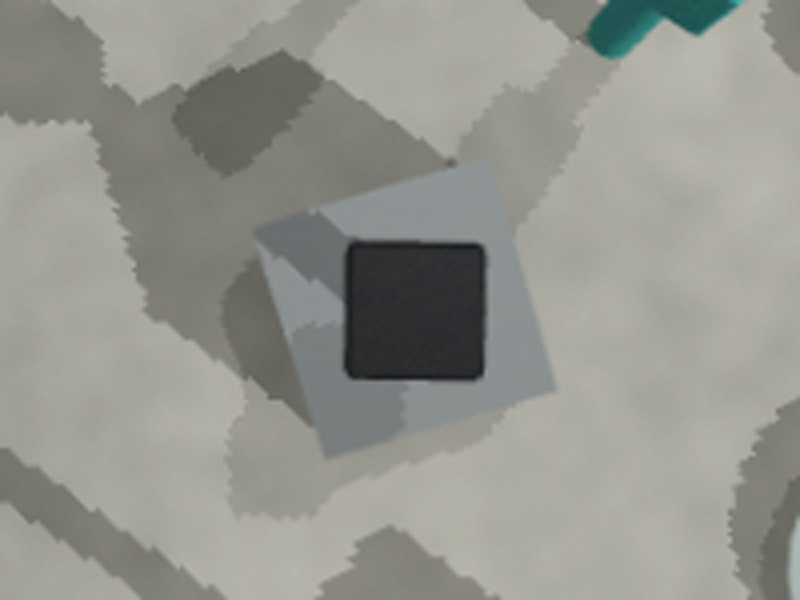

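Wrist and top cameras differ by (+1.5, −2.5) mm for the head, and by the same amount for the bore. That means a constant bias, so I'll grip at the mean; the 2 mm of play in the rest absorbs the remainder.

```bash
python3 -m handwheel '[[20,28,-5,-0.002,-0.002,-0.004,0],[37.5,54.4,-15,-0.004,-0.004,-0.004,0],[37.5,54.4,-45,-0.004,-0.004,-0.004,0],[37.5,54.4,-55,-0.004,-0.004,-0.004,0],[37.5,54.4,-55,-0.004,-0.004,-0.004,0]]' ; python3 - <<'E'
from h import *; import pickle
st,s=wrist("w3"); print(st["position"],st["force"],s["T"][:3,3])
M=R.from_quat(st["tcp_rot"]).as_matrix();print("yaw",np.degrees(np.arctan2(M[1,1],M[0,1])),M[:,0])
E
```

```text
clock: 2.58
position: [0.5713, 0.129, 0.1417]
tcp_rot: [-0.603, -0.365, 0.609, -0.364]
force: [0.1, -0.5, -0.9]
finger_gap: 0.0853
[0.57130363 0.12903912 0.14169207] [ 0.06478315 -0.47588374 -0.90237544] [0.60515109 0.18857326 0.30917654]
yaw -27.997881186090336 [-0.0089129  -0.00357573 -0.99995389]
```

View pics/w3.png

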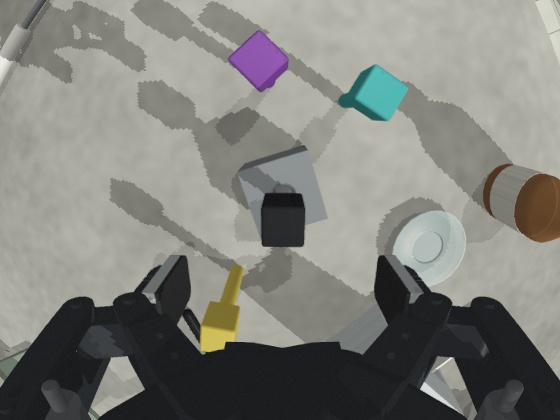

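```bash
python3 - <<'E'
from h import *
for i in range(3):
    st=r.observe();M=R.from_quat(st["tcp_rot"]).as_matrix();print(st["position"],M[:,0],np.degrees(np.arctan2(M[1,1],M[0,1])),st["dq"].round(4),st["joints"].round(4)); r.snapshot("wrist")
E
```

```text
[0.57268434 0.12909704 0.14379475] [-0.005262   -0.00308785 -0.99998139] -28.018739203779965 [-0.0002 -0.0352 -0.0448  0.0055 -0.0012  0.0013] [ 0.0759  0.2925  1.5697 -0.0028  1.2848  0.5657]
[0.57410682 0.12930271 0.14561879] [-0.00146169 -0.00258129 -0.9999956 ] -28.026253230485167 [ 0.0024 -0.0268 -0.0327  0.0036 -0.0056  0.002 ] [ 0.076   0.2909  1.5678 -0.0026  1.2846  0.5658]
[0.57504926 0.12953809 0.14684289] [ 0.00116618 -0.00226392 -0.99999676] -28.018707047870947 [ 0.0046 -0.0171 -0.0196  0.0034 -0.0053 -0.0002] [ 0.0762  0.2898  1.5665 -0.0024  1.2843  0.5659]
```

The arm is still settling after each move, so I'll keep the steps smaller and add settling rows.

```bash
python3 -m handwheel '[[-1,4,-20,0,0,0,0],[-1,4,-40,0,0,0,0],[-1,4,-50,0,0,0,0],[-1,4,-55,0,0,0,0],[-1,4,-55,0,0,0,0]]' ; python3 - <<'E'
from h import *
for i in range(4):
    st=r.observe();M=R.from_quat(st["tcp_rot"]).as_matrix();print(st["clock"],st["position"],M[:,0],st["force"]); r.snapshot("wrist")
E
```

```text
clock: 3.2
position: [0.574, 0.1333, 0.0921]
tcp_rot: [-0.606, -0.363, 0.606, -0.365]
force: [-0.7, 0.0, 0.0]
finger_gap: 0.0854
3.2 [0.5740246  0.13331072 0.09205837] [ 0.00127551 -0.00226081 -0.99999663] [-0.69563164  0.00235877  0.00523958]
3.25 [0.57483599 0.13351489 0.09303041] [ 0.00308375 -0.00203114 -0.99999318] [-0.28210915 -0.1164352  -0.63287024]
3.3 [0.5754267  0.13363855 0.09366498] [ 0.00445416 -0.00192924 -0.99998822] [-0.39826723  0.2036922   0.71640442]
3.35 [0.57571681 0.13374566 0.09398914] [ 0.00519402 -0.00184856 -0.9999848 ] [-0.25103568 -0.46010363  0.46866067]
```

```bash
python3 -m handwheel '[[-1.5,0,-4,0.002,0.005,0,0],[-1.5,0,-4,0.002,0.005,0,60],[-1.5,0,-4,0.002,0.005,0,120],[-1.5,0,-4,0.002,0.005,0,140],[-1.5,0,-4,0.002,0.005,0,140]]' 25; python3 - <<'E'
from h import *
st,s=wrist("w4")
M=R.from_quat(st["tcp_rot"]).as_matrix();print(st["clock"],st["position"],M[:,0],st["force"],st["finger_gap"])
E
```

```text
clock: 3.82
position: [0.5743, 0.1338, 0.0901]
tcp_rot: [0.606, 0.364, -0.606, 0.364]
force: [0.6, 0.1, -0.0]
finger_gap: 0.0394
3.8167 [0.57431443 0.13383726 0.09012731] [ 5.07918823e-04  1.71656571e-04 -9.99999856e-01] [ 0.64428643  0.11011111 -0.02028703] 0.03943280040826174
```

View pics/w4.png

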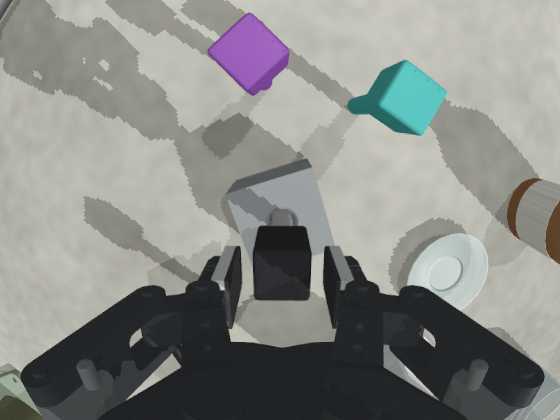

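The head is centred between the pads, with about 11 px on each side. Closing.

```bash
python3 -m handwheel '[[0,0,0,0,0,0,165],[0,0,0,0,0,0,200],[0,0,0,0,0,0,255],[0,0,0,0,0,0,255],[0,0,0,0,0,0,255]]' 30;python3 -m handwheel '[[0,0,0,0,0,0,255],[0,0,0,0,0,0,255],[0,0,0,0,0,0,255]]' 90; python3 - <<'E'
from h import *
st=r.observe()
M=R.from_quat(st["tcp_rot"]).as_matrix();print(st["clock"],st["position"],M[:,0],st["force"],st["moment"],st["finger_gap"])
E
```

```text
clock: 4.28
position: [0.5745, 0.1339, 0.0903]
tcp_rot: [0.606, 0.364, -0.606, 0.364]
force: [-0.2, -0.1, 0.5]
finger_gap: 0.0253
clock: 4.53
position: [0.5748, 0.1339, 0.0906]
tcp_rot: [0.607, 0.364, -0.606, 0.364]
force: [0.7, -1.2, 2.0]
finger_gap: 0.0237
4.5333 [0.57477291 0.13388192 0.0905508 ] [ 1.51661433e-03  2.70872787e-04 -9.99998813e-01] [ 0.69223051 -1.1537923   1.9729231 ] [ 0.00310656 -0.05323032  0.00187732] 0.023651476720830972
```

```bash
python3 -m handwheel '[[0,0,5,0,0,0,255],[0,0,20,0,0,0,255],[0,0,50,0,0,0,255],[0,0,85,0,0,0,255],[0,0,120,0,0,0,255]]' && python3 -m handwheel '[[0,0,15,0,0,0,255],[0,0,15,0,0,0,255],[0,0,15,0,0,0,255],[0,0,15,0,0,0,255],[0,0,15,0,0,0,255]]'; python3 - <<'E'
from h import *; import pickle
st,s=wrist("w5");pickle.dump((st,s),open("w5.pkl","wb"))
M=R.from_quat(st["tcp_rot"]).as_matrix();print(st["clock"],st["position"],M,st["force"],st["moment"],st["finger_gap"])
s=r.snapshot("side");pickle.dump(s,open("s5.pkl","wb"));cv2.imwrite("pics/s5.png",s["image"])
E
```

```text
clock: 4.95
position: [0.5731, 0.1337, 0.2101]
tcp_rot: [-0.605, -0.365, 0.607, -0.364]
force: [1.7, 0.3, -1.7]
finger_gap: 0.0235
clock: 5.37
position: [0.5712, 0.1336, 0.2219]
tcp_rot: [-0.603, -0.366, 0.609, -0.363]
force: [0.2, -1.1, -1.9]
finger_gap: 0.0235
5.3667 [0.57117647 0.13355237 0.22192654] [[-8.68327158e-03  8.82789004e-01 -4.69689445e-01]
 [-5.36571620e-04 -4.69711198e-01 -8.82819972e-01]
 [-9.99962156e-01 -7.41374355e-03  4.55230943e-03]] [ 0.20887925 -1.12592542 -1.89811856] [ 0.00936933 -0.02949542 -0.01870149] 0.023533386725358343
```

View pics/w5.png

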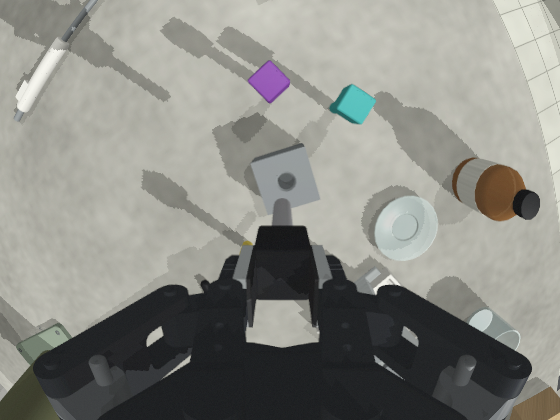

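View pics/s5.png

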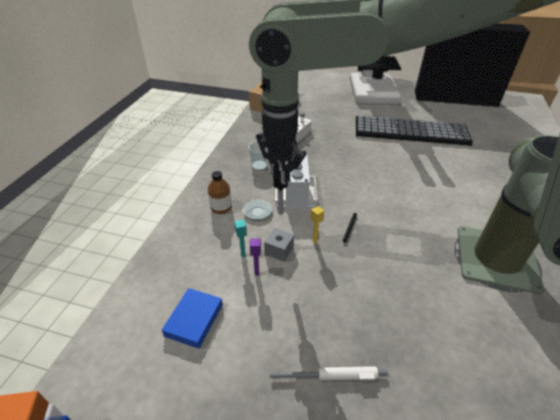

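The rod is clear of its rest, and its tip is at about (281,203) in the wrist view, with the empty rest hole at (287,181). I'll measure the tip in the wrist camera to get its bias against the tool axis.

```bash
python3 - <<'E'
from h import *; import pickle
st,s=pickle.load(open("w5.pkl","rb"))
M=R.from_quat(st["tcp_rot"]).as_matrix();tip=st["position"]+M[:,0]*.0825
def shift(p): return proj(s,p)
a=np.linspace(0,2*np.pi,100)
u0,v0,k=235,160,8
c=cv2.resize(s["image"][v0:v0+75,u0:u0+95],None,fx=k,fy=k,interpolation=cv2.INTER_CUBIC)
def circ(ctr,rad,col,A=M[:,1],B=M[:,2]):
    p=ctr+rad*(np.cos(a)[:,None]*A+np.sin(a)[:,None]*B);q=((proj(s,p)-[u0,v0]+.5)*k-.5).round().astype(np.int32);cv2.polylines(c,[q],True,col,1)
circ(tip,.007,(0,0,255));circ(tip,.0058,(0,255,255)); circ(tip-M[:,0]*.0012,.007,(0,255,0))
print(proj(s,tip), tip)
circ(np.array([.5748,.1323,.05]),.009,(255,0,0),np.array([1,0,0]),np.array([0,1,0]))
cv2.imwrite("pics/w5c.png",c)
E
```

```text
[280.45076023 203.9372448 ] [0.5704601  0.1335081  0.13942967]
```

View pics/w5c.png

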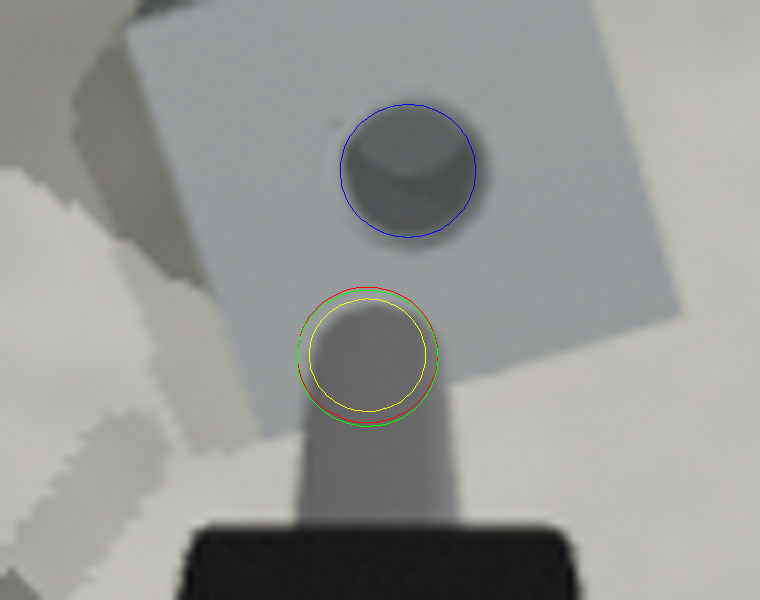

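The tip's silhouette sits about +0.7 mm along tool y and +1.2 mm along tool z from the nominal tool axis. In the wrist-camera frame that means the bush hole at (606.2, −167.6) needs the TCP at about (606.2, −166.2). Moving over at z ≈ 0.22, which puts the tip at about 0.137, clear of the plugs at 0.113.

```bash
python3 -m handwheel '[[3,-30,0,0,0,0,255],[7,-68,0,0,0,0,255],[11,-106,0,0,0,0,255],[15,-144,0,0,0,0,255],[19,-182,0,0,0,0,255]]' && python3 -m handwheel '[[3,-30,0,0,0,0,255],[7,-60,0,0,0,0,255],[11,-85,0,0,0,0,255],[11,-95,0,0,0,0,255],[11,-95,0,0,0,0,255]]'; python3 - <<'E'
from h import *
for i in range(5):
    st=r.observe();M=R.from_quat(st["tcp_rot"]).as_matrix();print(st["clock"],st["position"],M[:,0],np.degrees(np.arctan2(M[1,1],M[0,1])),st["force"]); r.snapshot("wrist")
E
```

```text
clock: 5.88
position: [0.59, -0.0497, 0.2211]
tcp_rot: [-0.603, -0.366, 0.609, -0.362]
force: [1.0, -0.3, -1.8]
finger_gap: 0.0235
clock: 6.3
position: [0.6003, -0.1472, 0.2196]
tcp_rot: [-0.603, -0.365, 0.61, -0.361]
force: [-0.4, 0.2, -2.2]
finger_gap: 0.0235
6.3 [ 0.6003064  -0.14719682  0.21964097] [-1.19420761e-02  3.37281716e-04 -9.99928634e-01] -28.192315460567627 [-0.44335716  0.23478666 -2.22708298]
6.35 [ 0.60030697 -0.14511421  0.2198429 ] [-0.01183873  0.00171881 -0.99992844] -28.09476778066535 [ 0.19819917  0.64532763 -1.68522551]
6.4 [ 0.60042625 -0.14391987  0.22010493] [-0.01149879  0.00194491 -0.999932  ] -28.00004384012311 [-0.07772427  0.31457998 -2.1548405 ]
6.45 [ 0.60054291 -0.14326043  0.22038776] [-0.01109908  0.00167387 -0.999937  ] -27.933370740196946 [ 0.05314604  0.66943878 -1.6891442 ]
6.5 [ 0.600675   -0.14300708  0.22065187] [-0.01068926  0.00124245 -0.9999421 ] -27.889385876603434 [-0.82081255  0.00783183 -0.95270753]
```

```bash
python3 -m handwheel '[[3,-10,-2,0,-0.005,0,255],[5.5,-23,-5,-0.001,-0.01,0,255],[5.5,-23,-5,-0.001,-0.01,0,255],[5.5,-23,-5,-0.001,-0.01,0,255],[5.5,-23,-5,-0.001,-0.01,0,255]]'; python3 - <<'E'
from h import *
import pickle
for i in range(3):
    st=r.observe();M=R.from_quat(st["tcp_rot"]).as_matrix();print(st["clock"],st["position"],M[:,0],np.degrees(np.arctan2(M[1,1],M[0,1])),st["force"])
    if i<2: r.snapshot("top")
st,s=wrist("w6");pickle.dump((st,s),open("w6.pkl","wb"))
u,v=proj(s,st["position"]+M[:,0]*.0825).round().astype(int);print(u,v)
c=s["image"][v-50:v+25,u-50:u+50];cv2.imwrite("pics/w6c.png",cv2.resize(c,None,fx=8,fy=8,interpolation=cv2.INTER_CUBIC))
E
```

```text
clock: 6.97
position: [0.6062, -0.1661, 0.2157]
tcp_rot: [-0.606, -0.365, 0.606, -0.364]
force: [0.4, 0.8, -2.2]
finger_gap: 0.0239
6.9667 [ 0.60618843 -0.16608167  0.21567404] [-7.03061639e-04  4.03757090e-04 -9.99999671e-01] -27.898821161820702 [ 0.39868177  0.7530448  -2.15080656]
7.0167 [ 0.60626087 -0.1659466   0.21577976] [-4.91362211e-04  2.68086005e-04 -9.99999843e-01] -27.88404019755348 [-0.12605694  0.30958874 -2.73952068]
7.0667 [ 0.60629907 -0.16584589  0.21589287] [-3.41321432e-04  1.65311042e-04 -9.99999928e-01] -27.87118983934248 [ 0.97620084  0.23910551 -2.48277557]
280 204
```

View pics/w6c.png

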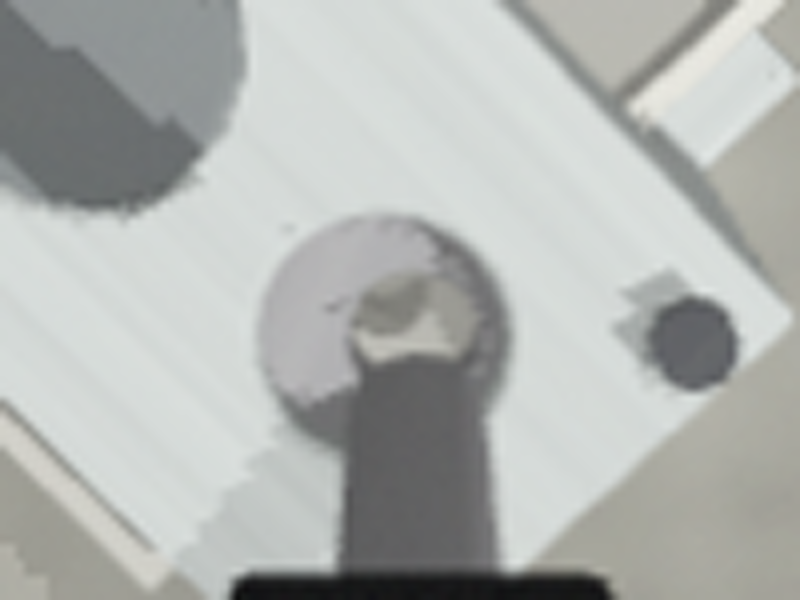

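```bash
python3 - <<'E'
from h import *; import pickle
st,s=pickle.load(open("w6.pkl","rb"))
M=R.from_quat(st["tcp_rot"]).as_matrix();tip=st["position"]+M[:,0]*.0825
a=np.linspace(0,2*np.pi,100);u0,v0,k=230,154,8
c=cv2.resize(s["image"][v0:v0+75,u0:u0+100],None,fx=k,fy=k,interpolation=cv2.INTER_CUBIC)
def circ(ctr,rad,col,A=np.array([1,0,0]),B=np.array([0,1,0])):
    p=ctr+rad*(np.cos(a)[:,None]*A+np.sin(a)[:,None]*B);q=((proj(s,p)-[u0,v0]+.5)*k-.5).round().astype(np.int32);cv2.polylines(c,[q],True,col,1)
circ(tip-M[:,0]*.0012+.0007*M[:,1]+.0012*M[:,2],.007,(0,255,0))
m=np.array([.6038,-.1649,.105]);circ(m,.014,(0,0,255))
h=np.array([.6065,-.1679,.097]);circ(h,.0076,(255,0,0))
cv2.imwrite("pics/w6d.png",c);print(tip,s["T"][:3,3])
E
```

```text
[ 0.60627091 -0.16583225  0.13339288] [ 0.63858271 -0.10686846  0.38387871]
```

View pics/w6d.png

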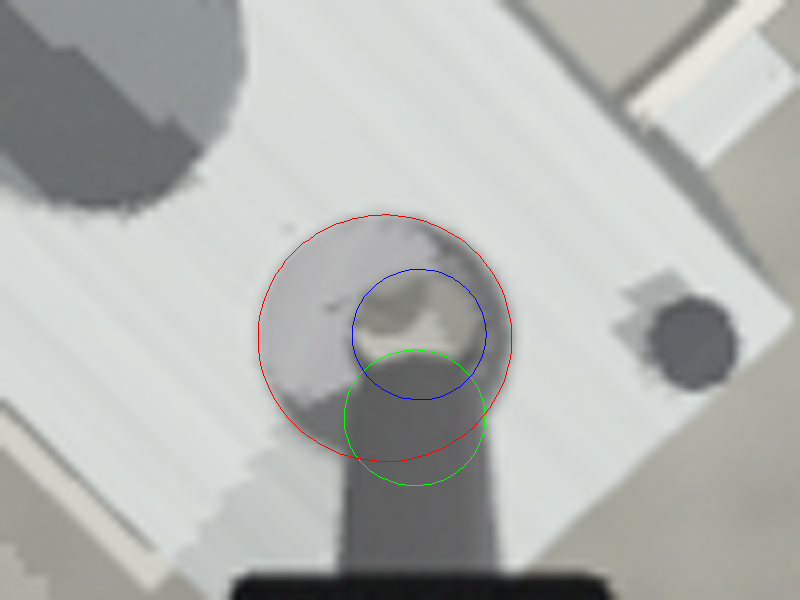

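The overlays match, and the tip is in line with the hole. I'll descend into the mouth and stop about 4 mm above the bush.

```bash
python3 -m handwheel '[[0,-0.5,-8,0,0,0,255],[0,-0.5,-18,0,0,0,255],[0,-0.5,-28,0,0,0,255],[0,-0.5,-33,0,0,0,255],[0,-0.5,-33,0,0,0,255]]'; python3 -m handwheel '[[0,0,0,0,0,0,255],[0,0,0,0,0,0,255]]';python3 - <<'E'
from h import *
for i in range(3):
    st=r.observe();M=R.from_quat(st["tcp_rot"]).as_matrix();print(st["clock"],st["position"],M[:,0],st["force"],st["moment"]); r.snapshot("top")
E
```

```text
clock: 7.53
position: [0.6046, -0.1655, 0.1798]
tcp_rot: [-0.604, -0.367, 0.607, -0.363]
force: [0.5, 0.3, -2.3]
finger_gap: 0.0238
clock: 7.7
position: [0.6044, -0.1654, 0.1793]
tcp_rot: [-0.604, -0.367, 0.607, -0.363]
force: [-0.1, 0.4, -2.0]
finger_gap: 0.0234
7.7 [ 0.60443942 -0.16541067  0.17934586] [-0.00575344  0.00244111 -0.99998047] [-0.05500132  0.40970086 -1.96405609] [ 0.02769767 -0.04883738 -0.0534431 ]
7.75 [ 0.60464974 -0.16552501  0.17976676] [-0.00518591  0.00214532 -0.99998425] [-0.29005472 -0.09385992 -1.04992066] [0.01224517 0.05148869 0.04380064]
7.8 [ 0.6047954  -0.16559335  0.1801096 ] [-0.00468176  0.00191961 -0.9999872 ] [-0.62487007  0.47763049 -1.63831116] [-0.05317074  0.03190912 -0.03132128]
```

```bash
python3 -m handwheel '[[1.5,-0.7,1,-0.002,-0.005,0,255],[1.5,-0.7,1,-0.002,-0.005,0,255],[1.5,-0.7,1,-0.002,-0.005,0,255],[1.5,-0.7,1,-0.002,-0.005,0,255]]';python3 - <<'E'
from h import *
for i in range(4):
    st=r.observe();M=R.from_quat(st["tcp_rot"]).as_matrix();print(st["clock"],st["position"],M[:,0],st["force"],st["moment"]); r.snapshot("top")
E
```

```text
clock: 8.18
position: [0.6065, -0.1664, 0.1816]
tcp_rot: [0.606, 0.365, -0.605, 0.365]
force: [0.3, 0.2, -2.4]
finger_gap: 0.0237
8.1833 [ 0.60650405 -0.16639148  0.18156143] [ 1.07004558e-03 -3.63321706e-04 -9.99999361e-01] [ 0.33220733  0.24860592 -2.36898841] [-0.000765    0.0156406  -0.00186716]
8.2333 [ 0.60643618 -0.16633283  0.18145201] [ 8.32370894e-04 -2.63312670e-04 -9.99999619e-01] [-0.1077828   0.30553104 -2.96971449] [0.01316937 0.0407441  0.02649736]
8.2833 [ 0.60638242 -0.16632187  0.18133538] [ 6.80619385e-04 -2.20215892e-04 -9.99999744e-01] [-0.85146683 -0.58301046 -0.75453686] [-0.00641763 -0.03236138  0.02008417]
8.3333 [ 0.60636656 -0.16631112  0.18130565] [ 6.32118700e-04 -2.26311429e-04 -9.99999775e-01] [-0.47349177  0.10080944 -2.97355688] [-0.02159332 -0.01197616 -0.06734447]
```

On target, with the tip about 2 mm above the bush. Now gentle steps while watching the force.

```bash
cat > o.py <<'E'
from h import *
st=r.observe();M=R.from_quat(st["tcp_rot"]).as_matrix();print("t",st["clock"],(st["position"]*1000).round(2),"tip z",round(st["position"][2]*1000-82.5,1),"ax",M[:2,0].round(4),"F",st["force"].round(1),"M",st["moment"].round(2),round(st["finger_gap"],4))
E
python3 -m handwheel '[[0,0,-1,0,0,0,255],[0,0,-2,0,0,0,255],[0,0,-3,0,0,0,255]]' >/dev/null; python3 o.py;python3 -m handwheel '[[0,0,-1,0,0,0,255],[0,0,-2,0,0,0,255]]' >/dev/null; python3 o.py
```

```text
t 8.6333 [ 606.26 -166.26  178.09] tip z 95.6 ax [ 0.0003 -0.0001] F [ 0.3  0.1 -0.7] M [ 0.03  0.12 -0.  ] 0.0238
t 8.8 [ 606.08 -166.2   175.79] tip z 93.3 ax [-0.0002  0.0001] F [ 0.1  0.2 -1.7] M [0.06 0.08 0.01] 0.0237
```

The tip is 3.7 mm below the bush top with no reaction force, so it is in the hole. Continuing.

```bash
python3 -m handwheel '[[0.2,-0.1,-1.5,0,0,0,255],[0.2,-0.1,-3,0,0,0,255],[0.2,-0.1,-4.5,0,0,0,255]]' >/dev/null; python3 o.py;python3 -m handwheel '[[0.2,-0.1,-1,0,0,0,255],[0.2,-0.1,-2,0,0,0,255],[0.2,-0.1,-3,0,0,0,255]]' >/dev/null; python3 o.py
```

```text
t 9.05 [ 606.16 -166.31  171.03] tip z 88.5 ax [-0.0005  0.0002] F [-0.3  0.6 -2.1] M [-0.    0.16 -0.01] 0.0234
t 9.3 [ 606.24 -166.32  167.85] tip z 85.3 ax [-0.0009  0.0004] F [-0.9 -0.9 -1.3] M [0.09 0.19 0.03] 0.0235
```

```bash
python3 -m handwheel '[[0,0,-1,0,0,0,255],[0,0,-2,0,0,0,255]]' >/dev/null; python3 o.py;python3 -m handwheel '[[0,0,-1,0,0,0,255],[0,0,-2,0,0,0,255]]' >/dev/null; python3 o.py;python3 -m handwheel '[[0,0,-1,0,0,0,255],[0,0,-2,0,0,0,255]]' >/dev/null; python3 o.py
```

```text
t 9.4667 [ 606.22 -166.31  165.75] tip z 83.2 ax [-0.0009  0.0004] F [-0.6  0.3 -2.1] M [0.07 0.13 0.05] 0.0237
t 9.6333 [ 606.5  -166.44  164.66] tip z 82.2 ax [-0.0002  0.0001] F [-1.9  0.8  5.6] M [ 0.23  0.6  -0.04] 0.0235
t 9.8 [ 606.77 -166.47  164.55] tip z 82.0 ax [ 0.0006 -0.0003] F [-3.9  1.5 10.6] M [0.45 1.11 0.01] 0.0236
```

I made contact with the sleeve at tip z ≈ 82, within the stated 82–84. Pressing steadily now.

```bash
python3 -m handwheel '[[-0.4,0.1,-1,0,0,0,255],[-0.4,0.1,-2,0,0,0,255],[-0.4,0.1,-3,0,0,0,255]]' >/dev/null; python3 o.py;python3 -m handwheel '[[-0.3,0.1,-1,0,0,0,255],[-0.3,0.1,-2,0,0,0,255],[-0.3,0.1,-3,0,0,0,255]]' >/dev/null; python3 o.py
```

```text
t 10.05 [ 606.84 -166.51  164.3 ] tip z 81.8 ax [ 0.0021 -0.001 ] F [-5.   2.1 10.9] M [0.55 1.37 0.01] 0.0236
t 10.3 [ 606.84 -166.43  163.86] tip z 81.4 ax [ 0.0032 -0.0014] F [-5.3  3.1 12.7] M [ 0.59  1.38 -0.05] 0.0236
```

```bash
python3 -m handwheel '[[-0.8,0.3,-1.5,0.001,0.003,0,255],[-0.8,0.3,-3,0.001,0.003,0,255],[-0.8,0.3,-4,0.001,0.003,0,255],[-0.8,0.3,-5,0.001,0.003,0,255]]' >/dev/null; python3 o.py;python3 -m handwheel '[[-0.8,0.3,-1.5,0.001,0.003,0,255],[-0.8,0.3,-3,0.001,0.003,0,255],[-0.8,0.3,-4,0.001,0.003,0,255],[-0.8,0.3,-5,0.001,0.003,0,255]]' >/dev/null; python3 o.py
```

```text
t 10.6333 [ 606.73 -166.45  161.52] tip z 79.0 ax [ 0.0023 -0.0014] F [-4.9  2.  11.1] M [ 0.45  1.24 -0.03] 0.0237
t 10.9667 [ 606.69 -166.43  158.86] tip z 76.4 ax [ 0.0013 -0.0014] F [-4.   1.1 12.1] M [0.44 1.12 0.01] 0.0232
```

The sleeve is sliding at about 13 N, within the stated 9–15 N. Continuing.

```bash
for i in 1; do python3 -m handwheel '[[-0.8,0.3,-1.5,0.001,0.002,0,255],[-0.8,0.3,-3,0.001,0.002,0,255],[-0.8,0.3,-4.5,0.001,0.002,0,255],[-0.8,0.3,-6,0.001,0.002,0,255]]' >/dev/null; python3 o.py; done; python3 -m handwheel '[[-0.8,0.3,-1.5,0.001,0.002,0,255],[-0.8,0.3,-3,0.001,0.002,0,255],[-0.8,0.3,-4.5,0.001,0.002,0,255],[-0.8,0.3,-6,0.001,0.002,0,255]]' >/dev/null; python3 o.py
```

```text
t 11.3 [ 606.66 -166.42  155.33] tip z 72.8 ax [ 0.0015 -0.0014] F [-5.   2.5 10.5] M [ 0.5   1.16 -0.05] 0.0235
t 11.6333 [ 606.62 -166.45  151.79] tip z 69.3 ax [ 0.0017 -0.0014] F [-5.6  1.4 12.5] M [ 0.45  1.18 -0.03] 0.0235
```

```bash
python3 -m handwheel '[[-0.8,0.3,-1.5,0.001,0.001,0,255],[-0.8,0.3,-3,0.001,0.001,0,255],[-0.8,0.3,-4.5,0.001,0.001,0,255],[-0.8,0.3,-6,0.001,0.001,0,255]]' >/dev/null; python3 o.py; python3 -m handwheel '[[-0.8,0.3,-1.5,0.001,0.001,0,255],[-0.8,0.3,-3,0.001,0.001,0,255],[-0.8,0.3,-4.5,0.001,0.001,0,255],[-0.8,0.3,-6,0.001,0.001,0,255]]' >/dev/null; python3 o.py
```

```text
t 11.9667 [ 606.54 -166.4   148.08] tip z 65.6 ax [ 0.0026 -0.0012] F [-3.7  2.  10.4] M [0.43 1.18 0.02] 0.0237
t 12.3 [ 606.45 -166.4   144.34] tip z 61.8 ax [ 0.0036 -0.0011] F [-4.   2.2  9.8] M [0.46 1.12 0.03] 0.0235
```

```bash
python3 -m handwheel '[[-0.5,0.3,-1.5,0.001,0.003,0,255],[-0.5,0.3,-3,0.001,0.003,0,255],[-0.5,0.3,-4.5,0.001,0.003,0,255],[-0.5,0.3,-6,0.001,0.003,0,255]]' >/dev/null; python3 o.py; python3 - <<'E'
from h import *
for n in ["side","top"]:
    s=r.snapshot(n);cv2.imwrite(f"pics/{n}7.png",s["image"])
a=cv2.imread("pics/side7.png")[140:230,240:350];cv2.imwrite("pics/side7c.png",cv2.resize(a,None,fx=6,fy=6,interpolation=cv2.INTER_CUBIC))
E
```

```text
t 12.6333 [ 605.87 -166.09  136.96] tip z 54.5 ax [0.0004 0.0001] F [-0.3 -0.3 -2.1] M [-0.01 -0.03 -0.04] 0.0237
```

View pics/side7c.png

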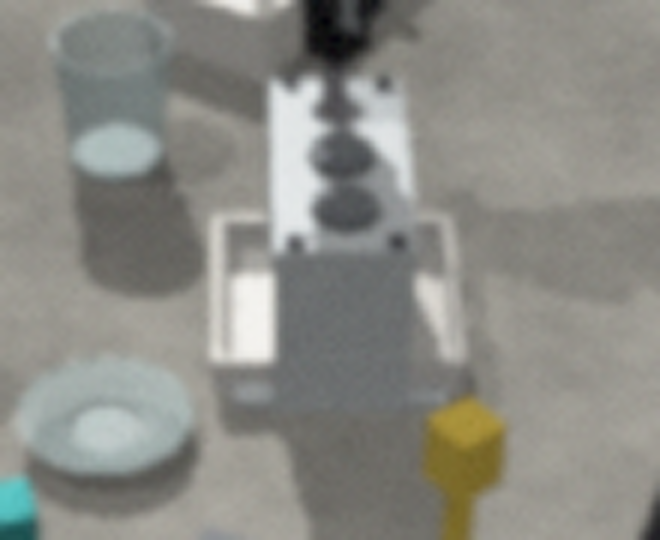

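The reaction force dropped to just the rod's weight with the tip at 54.5 mm, so the sleeve has come free. Withdrawing straight up.

```bash
python3 -m handwheel '[[0,0,2,0,0,0,255],[0,0,5,0,0,0,255],[0,0,9,0,0,0,255],[0,0,13,0,0,0,255],[0,0,17,0,0,0,255]]' >/dev/null; python3 o.py; python3 -m handwheel '[[0,0,4,0,0,0,255],[0,0,8,0,0,0,255],[0,0,12,0,0,0,255],[0,0,16,0,0,0,255],[0,0,18,0,0,0,255]]'  >/dev/null; python3 o.py
```

```text
t 13.15 [ 605.86 -166.07  154.61] tip z 72.1 ax [0.0002 0.0002] F [-0.  -0.9 -2.7] M [ 0.03 -0.01 -0.02] 0.0234
t 13.5667 [ 606.05 -166.16  173.48] tip z 91.0 ax [ 0.0008 -0.0002] F [-1.1 -0.3 -1.8] M [ 0.05  0.15 -0.04] 0.0238
```

```bash
python3 -m handwheel '[[0,0,5,0,0,0,255],[0,0,11,0,0,0,255],[0,0,20,0,0,0,255],[0,0,32,0,0,0,255],[0,0,45,0,0,0,255]]' >/dev/null; python3 o.py; python3 -m handwheel '[[0,0,5,0,0,0,255],[0,0,5,0,0,0,255],[0,0,5,0,0,0,255],[0,0,5,0,0,0,255],[0,0,5,0,0,0,255]]'  >/dev/null; python3 o.py; python3 - <<'E'
from h import *; import pickle
st,s=wrist("w8");pickle.dump((st,s),open("w8.pkl","wb"))
E
```

```text
t 13.9833 [ 605.95 -166.12  219.53] tip z 137.0 ax [ 0.0006 -0.0001] F [ 0.   0.7 -1.5] M [-0.02 -0.03 -0.01] 0.0237
t 14.4 [ 605.35 -165.86  223.49] tip z 141.0 ax [-0.0012  0.0007] F [-0.2  0.7 -2.2] M [-0.05  0.01  0.03] 0.0237
```

View pics/w8.png

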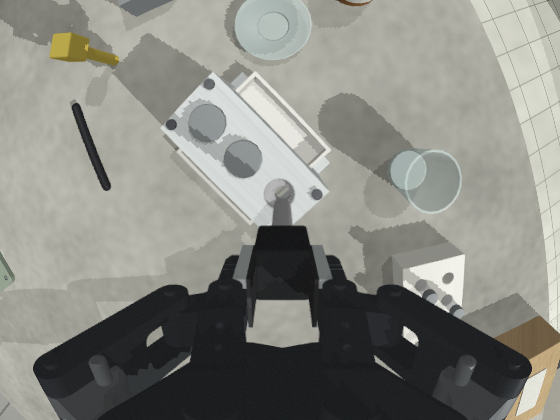

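To verify the sleeve is in the tray, I'll look straight down the bore with a short detour; there is plenty of time.

```bash
python3 -m handwheel '[[-10,-19,5,0,0,0,255],[-22,-40,5,0,0,0,255],[-32,-57,5,0,0,0,255],[-32,-57,5,0,0,0,255],[-32,-57,5,0,0,0,255]]' >/dev/null; python3 o.py; python3 - <<'E'
from h import *; import pickle
st,s=wrist("w9");pickle.dump((st,s),open("w9.pkl","wb"))
u,v=proj(s,np.array([.6038,-.1649,.105])).round().astype(int);print(u,v)
c=s["image"][max(0,v-50):v+50,u-65:u+65];cv2.imwrite("pics/w9c.png",cv2.resize(c,None,fx=6,fy=6,interpolation=cv2.INTER_CUBIC))
P=wcloud(s);print(P[v-8:v+9:2,u-8:u+9:2,2].round(3))
E
```

```text
t 14.8667 [ 572.67 -223.47  227.73] tip z 145.2 ax [-0.0022  0.0018] F [ 0.5 -0.1 -0.8] M [ 0.02  0.   -0.01] 0.0234
281 120
[[0.098 0.097 0.096 0.098 0.097 0.098 0.097 0.098 0.097]
 [0.098 0.099 0.099 0.098 0.097 0.031 0.028 0.097 0.097]
 [0.098 0.098 0.098 0.098 0.028 0.028 0.028 0.029 0.028]
 [0.098 0.097 0.097 0.004 0.006 0.026 0.005 0.004 0.004]
 [0.097 0.098 0.005 0.006 0.005 0.005 0.006 0.006 0.004]
 [0.098 0.098 0.004 0.005 0.005 0.005 0.006 0.003 0.004]
 [0.099 0.098 0.096 0.005 0.005 0.004 0.004 0.004 0.004]
 [0.097 0.097 0.096 0.005 0.005 0.007 0.004 0.005 0.006]
 [0.098 0.096 0.097 0.098 0.004 0.004 0.004 0.003 0.025]]
```

View pics/w9c.png

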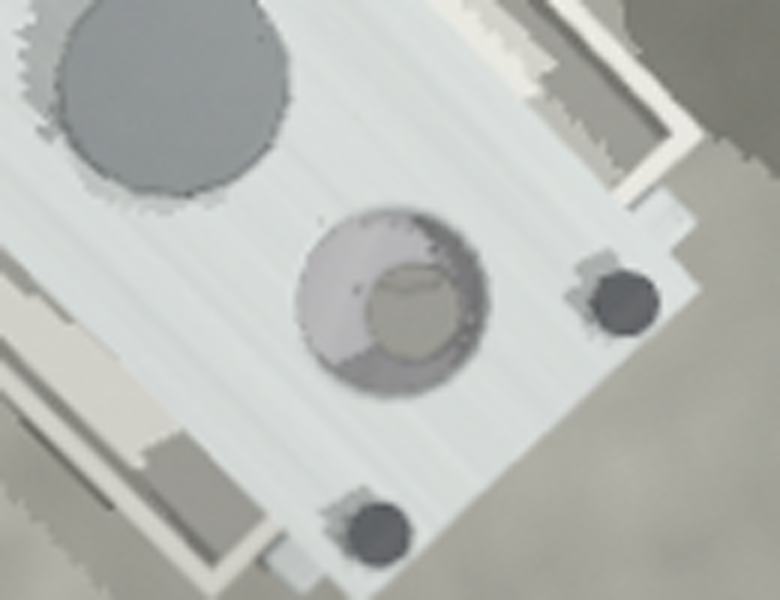

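The depth through the bore reads the tray floor at 4–5 mm and the sleeve's rim at 28 mm (4 + 24), so the sleeve is standing in the tray. Now back to the rest.

```bash
python3 -m handwheel '[[0,25,0,0,0,0,255],[0,60,0,0,0,0,255],[0,98,0,0,0,0,255],[0,136,0,0,0,0,255],[1,174,0,0,0,0,255]]' >/dev/null; python3 o.py; python3 -m handwheel '[[0,36,0,0,0,0,255],[0,72,0,0,0,0,255],[0,108,0,0,0,0,255],[0,136,0,0,0,0,255],[0,155,0,0,0,0,255]]' >/dev/null; python3 o.py;
```

```text
t 15.3333 [573.83 -46.06 227.58] tip z 145.1 ax [-0.0022  0.0027] F [ 0.3 -0.5 -2. ] M [-0.02 -0.03 -0.01] 0.0239
t 15.75 [573.08 113.54 227.39] tip z 144.9 ax [-0.0026  0.0043] F [-0.1 -0.9 -1.7] M [-0.06 -0.02  0.02] 0.0238
```

```bash
python3 -m handwheel '[[1,10,0,-0.004,-0.003,0,255],[2,20,0,-0.004,-0.003,0,255],[2,20,-8,-0.004,-0.003,0,255],[2,20,-8,-0.004,-0.003,0,255],[2,20,-8,-0.004,-0.003,0,255]]' >/dev/null; python3 -c "
from plant import r
r.snapshot('top');r.snapshot('top');r.snapshot('top')"; python3 o.py; python3 - <<'E'
from h import *; import pickle
st,s=wrist("w10");pickle.dump((st,s),open("w10.pkl","wb"))
M=R.from_quat(st["tcp_rot"]).as_matrix();tip=st["position"]+M[:,0]*.0825
a=np.linspace(0,2*np.pi,100);u0,v0,k=235,150,8
c=cv2.resize(s["image"][v0:v0+75,u0:u0+95],None,fx=k,fy=k,interpolation=cv2.INTER_CUBIC)
def circ(ctr,rad,col,A=np.array([1,0,0]),B=np.array([0,1,0])):
    p=ctr+rad*(np.cos(a)[:,None]*A+np.sin(a)[:,None]*B);q=((proj(s,p)-[u0,v0]+.5)*k-.5).round().astype(np.int32);cv2.polylines(c,[q],True,col,1)
circ(tip-M[:,0]*.0012+.0007*M[:,1]+.0012*M[:,2],.007,(0,255,0))
circ(np.array([.5754,.1320,.05]),.009,(0,0,255))
cv2.imwrite("pics/w10c.png",c)
E
```

```text
t 16.3167 [575.23 132.43 219.28] tip z 136.8 ax [0.0002 0.0001] F [ 0.3  0.3 -1.9] M [0.02 0.02 0.01] 0.0237
```

View pics/w10c.png

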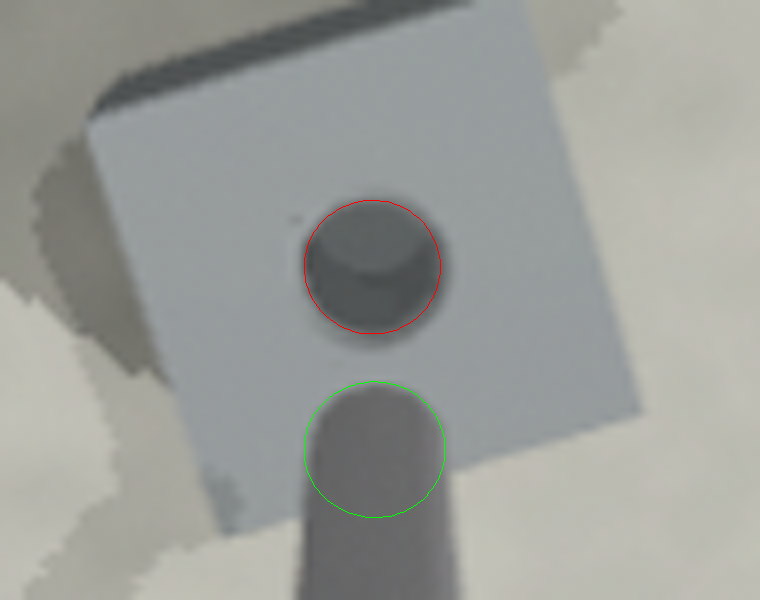

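The tip overlay still fits, so the rod hasn't slipped or leaned, and it is nearly over the rest hole. I'll shift +0.9 mm in y and descend to just above the mouth.

```bash
python3 -m handwheel '[[0,0.9,-10,0,0,0,255],[0,0.9,-25,0,0,0,255],[0,0.9,-43,0,0,0,255],[0,0.9,-60,0,0,0,255],[0,0.9,-72,0,0,0,255]]' >/dev/null; python3 o.py;  python3 -c "
from plant import r
for i in range(6): r.snapshot('top')"; python3 o.py
```

```text
t 16.7833 [574.23 132.85 145.11] tip z 62.6 ax [-0.0021 -0.0001] F [ 0.4  0.4 -2.6] M [-0.04  0.02 -0.  ] 0.0236
t 17.0833 [576.51 133.45 148.91] tip z 66.4 ax [0.0033 0.0005] F [-0.2 -0.5 -1.9] M [-0.   -0.06  0.01] 0.0237
```

```bash
python3 -m handwheel '[[-1.2,-0.2,-3,0,0.003,0,255],[-1.2,-0.2,-7,0,0.003,0,255],[-1.2,-0.2,-10,0,0.003,0,255],[-1.2,-0.2,-12,0,0.003,0,255],[-1.2,-0.2,-12,0,0.003,0,255]]' >/dev/null; python3 -c "
from plant import r
for i in range(4): r.snapshot('top')"; python3 o.py
```

```text
t 17.7 [575.39 133.22 136.97] tip z 54.5 ax [0.0004 0.0004] F [ 0.   0.4 -2.4] M [ 0.01  0.05 -0.01] 0.0235
```

On target, 4.5 mm above the mouth. Lowering in steady steps.

```bash
python3 -m handwheel '[[0,0,-2,0,0,0,255],[0,0,-5,0,0,0,255],[0,0,-8,0,0,0,255],[0,0,-11,0,0,0,255]]' >/dev/null; python3 o.py; python3 -m handwheel '[[0,0,-4,0,0,0,255],[0,0,-8,0,0,0,255],[0,0,-12,0,0,0,255],[0,0,-16,0,0,0,255]]' >/dev/null; python3 o.py
```

```text
t 18.0333 [575.28 133.24 125.55] tip z 43.1 ax [0.0002 0.0004] F [-0.5 -0.4 -1.2] M [0.03 0.04 0.02] 0.0238
t 18.3667 [575.1  133.24 108.94] tip z 26.4 ax [-0.0002  0.0004] F [-0.2  0.3 -0.9] M [0.01 0.01 0.02] 0.0236
```

```bash
python3 -m handwheel '[[0,0,-4,0,0,0,255],[0,0,-8,0,0,0,255],[0,0,-12,0,0,0,255],[0,0,-14,0,0,0,255],[0,0,-14,0,0,0,255]]' >/dev/null; python3 o.py; python3 -m handwheel '[[0.3,0,-1,0,0,0,255],[0.3,0,-2,0,0,0,255],[0.3,0,-2.5,0,0,0,255]]' >/dev/null; python3 o.py
```

```text
t 18.7833 [574.53 133.16  94.13] tip z 11.6 ax [-0.0017  0.0002] F [-0.2  0.5 -1.7] M [0.06 0.06 0.03] 0.0236
t 19.0333 [574.96 133.17  91.67] tip z 9.2 ax [-0.0014  0.0003] F [-0.1 -0.2 -1.8] M [ 0.    0.03 -0.02] 0.0233
```

```bash
python3 -m handwheel '[[0.2,0,-0.5,0,-0.001,0,255],[0.2,0,-1,0,-0.001,0,255],[0.2,0,-1.5,0,-0.001,0,255]]' >/dev/null; python3 o.py; python3 -m handwheel '[[0,0,-0.5,0,0,0,255],[0,0,-1,0,0,0,255],[0,0,-1,0,0,0,255]]' >/dev/null; python3 o.py
```

```text
t 19.2833 [575.45 133.22  90.57] tip z 8.1 ax [0.0002 0.0004] F [-0.2  0.1  1.1] M [0.   0.18 0.04] 0.0233
t 19.5333 [575.71 133.39  90.54] tip z 8.0 ax [0.0008 0.0006] F [-2.1 -0.   4.2] M [ 0.06  0.56 -0.02] 0.0237
```

It touched the floor at 8.0 mm, fully home. Easing off and opening.

```bash
python3 -m handwheel '[[-0.3,-0.1,0,0,0,0,255],[-0.3,-0.1,0,0,0,0,150],[-0.3,-0.1,0,0,0,0,120],[-0.3,-0.1,0,0,0,0,80],[-0.3,-0.1,0,0,0,0,60]]' 20 >/dev/null; python3 o.py; python3 -m handwheel '[[0,0,0,0,0,0,30],[0,0,0,0,0,0,0],[0,0,0,0,0,0,0],[0,0,0,0,0,0,0]]' >/dev/null; python3 o.py; python3 - <<'E'
from h import *
st,s=wrist("w11")
E
```

```text
t 19.95 [575.49 133.25  90.4 ] tip z 7.9 ax [0.0009 0.0006] F [-0.4  0.8  0. ] M [ 0.02 -0.02 -0.04] 0.0653
t 20.2833 [575.54 133.23  90.39] tip z 7.9 ax [0.001  0.0006] F [-0.1 -0.4  0.2] M [-0.03  0.01  0.01] 0.0855
```

View pics/w11.png

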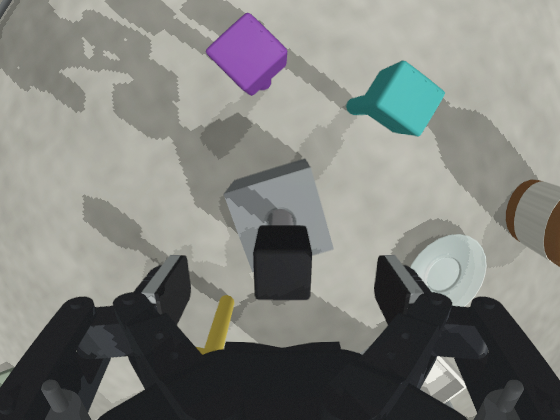

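The rod stands free between the open fingers, with its head at (283,262). Retreating straight up and then aside.

```bash
python3 -m handwheel '[[0,0,8,0,0,0,0],[0,0,25,0,0,0,0],[0,0,50,0,0,0,0],[0,0,80,0,0,0,0],[0,0,115,0,0,0,0]]' >/dev/null; python3 o.py; python3 -m handwheel '[[-15,-25,10,0,0,0,0],[-30,-55,15,0,0,0,0],[-45,-85,15,0,0,0,0],[-45,-100,15,0,0,0,0],[-45,-100,15,0,0,0,0]]' >/dev/null; python3 -c "
from plant import r
for i in range(6): r.snapshot('side')"; python3 o.py; python3 - <<'E'
from h import *
s=r.snapshot("top");cv2.imwrite("pics/top12.png",s["image"]);P=cloud(s);z=P[...,2]
def rect(lo,hi,u,v,w):
    m=np.zeros(z.shape,bool);m[v-w:v+w,u-w:u+w]=1;m&=(z>lo)&(z<hi);print(m.sum(),cv2.minAreaRect(P[m][:,:2].astype(np.float32)*1000),P[m].mean(0))
rect(.12,.136,250,201,15)
s=r.snapshot("side");cv2.imwrite("pics/side12.png",s["image"])
wrist("w12")
E
```

```text
t 20.75 [574.15 133.13 205.43] tip z 122.9 ax [-0.0025  0.0003] F [ 1.2 -0.2  0.1] M [-0.02 -0.06 -0.04] 0.0852
t 21.4667 [529.35  34.11 220.4 ] tip z 137.9 ax [-0.0026  0.0006] F [-0.4  0.8 -1. ] M [-0.02 -0.05 -0.  ] 0.0855
143 ((574.7991333007812, 134.25833129882812), (26.425884246826172, 26.144367218017578), 60.71240997314453) [0.57445457 0.13419959 0.12905163]
```

View pics/top12.png

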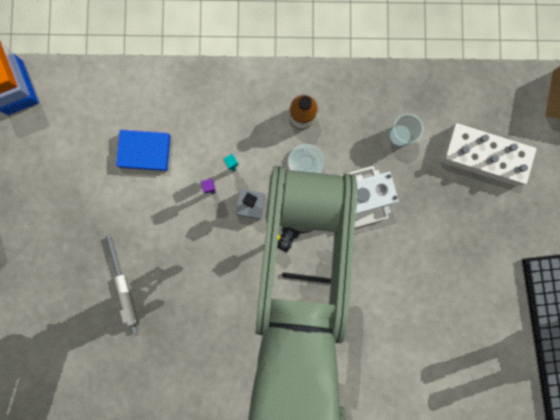

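View pics/side12.png

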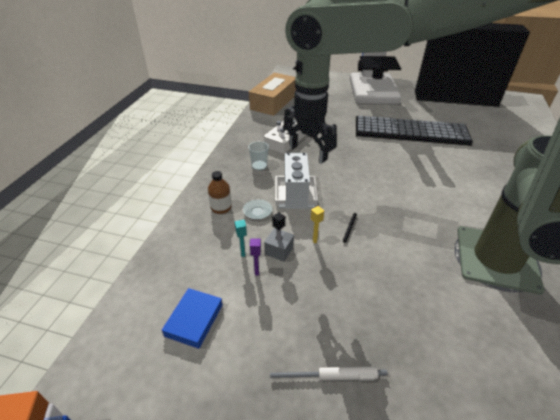

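The rod is upright in the rest at top-view pixel (250,201), with its head top at 129 mm, the stated home height. The bystanders and plugs are where they were, the arm is clear, and the sleeve was seen in the tray earlier. Handing in.

```bash
python3 -c "
from plant import r
print(r.sign_off())"
```

```text
the job is handed in; nothing more can be done
None
```

The sleeve is out in the catch tray and the steel rod is back in its rest, released, with the robot clear. I handed the job in at about 22 s.

**Pressing:** The rod entered the bush hole at the first try, with no reaction force until it met the sleeve at 82 mm. It then pressed at about 10–13 N (12–15 N with the rod's weight added) until the force dropped away. The highest upward reading was 12.7 N, taken at the end of each move.

**Last checks:**
- **Sleeve:** seen through the bore, its rim is at 28 mm over a tray floor of about 4–5 mm, so it is standing in the tray.
- **Rod:** the tip met the rest's floor at 8.0 mm, and the head top measured 129.05 mm after release (129 mm is home).
- **Bench:** in the final top and side pictures the plugs I could see and the bystanders looked unmoved. The arm hid part of the carrier and the yellow rod from above, but the side view shows both in place.

**What disagreed:**
- The wrist and top cameras differed by a constant (+1.5, −2.5) mm or so. I corrected for this by measuring the rod tip in the wrist camera.
- While pressing there was a side load of about 4–6 N on the rod.
- The arm also overshot by a few millimetres after quick moves, so I went slowly near contact.

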